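Click the funnel ring onto the filtering stand

TASK

Set the stand up for filtering: take the funnel ring by its sleeve, slide the sleeve down over the stand's rod and press it on past the sprung ball until it clicks and sits fully home on the stop collar, with the ring centred over the mouth of the flask that stands on the stand's base. Ease it on by hand, neither dropping it nor ramming it onto the collar, and leave the flask, the beaker and the glass funnel standing where they are.

Things in the scene. Friction and masses are not known exactly. Their poses are not given: they have to be found in the camera images.
- sleeve (a point): Centre of the funnel ring's sleeve: a bare metal tube 36 mm in outer diameter, 60 mm tall, bore 24 mm right through, standing upright and loose on the table (0.2 to 0.32 kg with its ring). z is its axis, up; x points to the ring. A bar 8 mm thick runs along x from its foot to the ring. Grip across y, in the upper half: up to 22 mm of rod comes out of its top when home.
- sleeve_foot (a point): Centre of the sleeve's bottom face, 30 mm below its centre; same axes. In the bore, from 18 to 33 mm above the foot, runs a groove 3.5 mm deep; the 18 mm below it are a lip of plain bore, which must pass the ball.
- ring_center (a point): Centre of the level ring (60 mm inside, 76 mm outside, bar 8 mm thick), 105 mm along x from the sleeve's axis and 4 mm above the foot; same axes.
- stand: Fixed stand: grey plate 210 x 130 x 10 mm, upright steel rod 12 mm thick near one end. Origin on the rod's axis at table height; x along the plate towards the flask, z up. On the rod is clamped a stop collar: flange 38 mm wide, its flat, rubber-faced top the seat; on it a neck 22 mm wide, 46 mm high, then a 10 mm cone down to the rod.
- rod_tip (a point): Rounded top end of the rod, 208 mm above the table; axes as the stand. The seat lies 58 to 82 mm below the tip, different each time and not measured: feel for it. A sprung ball 14 mm thick stands out 4 mm from the neck, 22 mm above the seat, on the side away from the flask. Forcing the sleeve over it takes 10 to 25 N; it then clicks and draws the sleeve down. Over 50 N on the seat is ramming.
- flask_mouth (a point): Centre of the mouth (23 mm wide inside) of the empty conical glass flask, 105 mm tall, 64 mm wide at its foot, loose on the stand's plate about 105 mm from the rod. The seated ring's foot is 11 to 35 mm above it.
- beaker_mid (a point): Middle of an empty glass beaker, 70 mm wide, 95 mm tall, on the table. Leave it.
- funnel_mid (a point): Middle of a glass funnel standing mouth down on the table, 77 mm wide, 130 mm tall. Leave it.

How it is judged:
By the outcome, as a careful person would: the job done as asked, in the order asked, and still so for the second after the job is handed in, with the robot touching nothing.
It also fails if it takes over 64 s, if anything falls off the work surface, if the arm or the gripper's body presses on something with over 40 N, if the wrist force passes 120 N, or if a joint passes its speed limit or range.

ROBOT

A 6-joint arm with a two-finger parallel gripper is mounted at the origin on the work surface. World frame = base frame: x ahead of the robot, y to its left, z up, the work surface at z = 0. Lengths are in m, angles in rad, forces in N, time in s.
With the tool pointing down it reaches from about 0.325 to 0.9 m from the base axis. Payload 6.1 kg.
Tool frame: the origin (TCP) lies midway between the tips of the shut fingers; the grasp point (between the pads) lies behind it (manip.grip_point_offset is the z of the grasp point in the tool frame, in m); z points along the fingers, y is the direction in which the jaws open and shut (so a half turn about z gives the same grasp; the last joint's range is limited). The gripper opens to 85 mm and grips with 20 to 120 N. Pads are 22 mm wide; open, the fingers measure 114 mm over their backs; the gripper's body (76 mm by 85 mm) begins 54 mm behind the grasp point. The pads swing forward as they close: fully open they stand 13 mm farther back than shut.
Start: joints at [1.032, 0.22, 1.526, -0, 1.395, -0.126], TCP at [0.251, 0.572, 0.231] pointing down, gripper open.
Joint ranges: [-2.98, 2.98], [-0.91, 2.08], [0.09, 2.57], [-1.24, 4.39], [0.2, 2.65], [-2.68, 2.68]. Speed limits (rad/s): [2.57, 2.57, 3.01, 3.14, 3.14, 3.14].

INTERFACE

Orientations are given as a rotation vector (axis times angle).
In Python, from bench import manip, imaging, ticket gives the robot as it stands.
- The arm moves only by the tool apply_moves, never from a script. Its argument "deltas" is a list of rows, each a list of 4 numbers: the shift along the tool's x, y, z in mm, then the turn about the tool's z in degrees. A call has 1 to 10 rows; each row is the pose to reach, as a shift and turn from the pose commanded when the call began, along the tool's axes at that moment; what a row does not reach only later rows make up. A row lasts 1/8 s, in which the tool goes at most 62.5 mm and 10.7 degrees, less where a joint would pass 70% of its speed; a pose out of reach is approached as far as the arm can. A call with a gripper value outside its range is refused whole. "fingers" is the opening, from 0 (shut) to 1 (fully open), set as the call begins (left out, the last holds). The fingers move at their own pace and stop on an object; "force" is the grip in N (left out, the last holds). Time passes only in rows, so rows that repeat a pose let the fingers close. It gives the time, the measured TCP pose, the force and the opening at its end, in the units of the state.
- manip.state(): the state, without advancing time (a new reading comes with each control period).
- imaging.snapshot(name): name is "scene" or "side" or "wrist"; returns the picture (480x640x3 uint8, red, green, blue); there is no depth.
- imaging.camera_params(name): a dict with "vfov" (degrees; the focal length in pixels is half the picture's height over the tangent of half this angle, whatever the lens; pixels are square), "cx", "cy" (the principal point, pixels), "xyz" and "attitude" of the camera in the world. Camera axes: x right, y down, z forward; pixel columns grow to the right and rows downward; lengths in m; the calibration is good to about 2 mm. A picture is of the moment at which its call begins: read the wrist's pose just before it. camera_params takes no time and is no camera call; for the wrist camera it gives the pose at the moment of the call.
- ticket.finish_job(): hands the job in, once; it reports no verdict.
Trained networks look in the newest picture that a camera, given by its name, has taken for a name from the list of things; names that differ only in an ending like _2 or _b are one class to them, and where a whole thing is asked for, a point or a joint stands for the part that bears it (a point fixed in the world has none). Each returns a list of dicts, best first, with "p" (0 to 1); they miss things now and then, are a little off and sometimes report something else, mostly with a low value. They report only what shows in the picture. A call takes as long as a camera call.
- imaging.spot_in(camera, name): "at" ([x, y, z] in m, in the coordinates of the camera as it stood for that picture, good to about 4 mm: the middle of the surface that is visible of it).
The state is a dict: "clock": time; "joint_pos": joint angles; "dq": joint speeds; "joint_torque": joint torques, N m; "position": TCP position; "ee_rot": TCP orientation; "contact_force": force on the tool from outside, world axes, zero at the start; "torque": the same for the moment, N m; "grip_width": finger opening in m.
Only numpy, scipy, OpenCV 4.12 (cv2) and the standard library are available. Lean on these libraries where they do the work, as an engineer would, in place of code of your own. Each camera call takes 0.05 s, during which the arm holds its last target.

## Working session

There is one attempt and no reset: what is moved stays moved. The work goes in short steps, Python scripts to look and compute and a tool call to move; the robot and the scene stay as the last step left them, time stands still between calls to the robot, and variables do not carry over. Pictures are saved under pics/ and viewed, and the job is handed in when it is done.

Besides the shell and the picture viewer there is one more tool, called after "Request:" by a JSON object that holds its "fn" and its "kwargs". apply_moves: Moves the arm, as the interface text tells. Its arguments: {"type":"object","properties":{"deltas":{"type":"array","items":{"type":"array","items":{"type":"number"}}},"fingers":{"type":"number"},"force":{"type":"number"}},"required":["deltas"]}

```bash
ls; mkdir -p pics; cat > h.py <<'E'
import numpy as np, cv2
from scipy.spatial.transform import Rotation as R
from bench import manip, imaging, ticket
def cam(n):
    p=imaging.camera_params(n); return p
def save(n,f):
    im=imaging.snapshot(n); cv2.imwrite('pics/'+f,im[:,:,::-1]); return im
def rot(p):
    a=np.array(p['attitude'],float)
    return R.from_rotvec(a).as_matrix() if a.size==3 else a.reshape(3,3)
def w(p,at): return rot(p)@np.array(at)+np.array(p['xyz'])
def ray(p,u,v):
    f=240/np.tan(np.radians(p['vfov'])/2)
    d=np.array([(u-p['cx'])/f,(v-p['cy'])/f,1]); return np.array(p['xyz']),rot(p)@d
def onz(p,u,v,z):
    o,d=ray(p,u,v); return o+d*(z-o[2])/d[2]
def proj(p,X):
    f=240/np.tan(np.radians(p['vfov'])/2)
    c=rot(p).T@(np.array(X)-np.array(p['xyz'])); return f*c[0]/c[2]+p['cx'],f*c[1]/c[2]+p['cy']
E
python3 - <<'E'
from h import *
print(manip.state()); print(manip.grip_point_offset)
for n in ['scene','side','wrist']:
    p=cam(n); print(n,p); save(n,n+'0.png')
    for t in ['sleeve','ring_center','rod_tip','stand','flask_mouth','beaker_mid','funnel_mid']:
        print(t,[(round(d['p'],2),w(p,d['at']).round(3)) for d in imaging.spot_in(n,t)[:3]])
print(manip.state()['clock'])
E
```

```text
pics
{'clock': 0.0, 'joint_pos': array([ 1.03191235e+00,  2.21236558e-01,  1.52763532e+00,  5.07466105e-05,
        1.39470704e+00, -1.26124591e-01]), 'dq': array([ 0.0002959 , -0.00040478, -0.00147462, -0.00016121, -0.00018435,
        0.00175741]), 'joint_torque': array([ 1.38881287e-04, -4.96900713e+01, -3.89393985e+01, -1.94049640e-04,
        1.12641629e-02, -1.86818625e-05]), 'position': array([0.25039449, 0.57197598, 0.23017998]), 'ee_rot': array([-6.43639090e-01, -3.07424052e+00,  2.92286712e-03]), 'contact_force': array([ 0.03848275, -0.40801525,  0.36489048]), 'torque': array([0.0301785 , 0.04413909, 0.02589582]), 'grip_width': 0.08561003733099479}
-0.0187
scene {'vfov': 48.84881574685301, 'cx': 318.8638688965455, 'cy': 234.82552801082585, 'xyz': array([0.93057931, 0.80093998, 0.7709175 ]), 'attitude': array([-0.69364297, -2.52730147,  1.26892043])}
sleeve [(0.69, array([0.661, 0.19 , 0.013]))]
ring_center [(0.78, array([0.66 , 0.196, 0.012]))]
rod_tip [(0.68, array([ 0.552, -0.224,  0.011]))]
stand [(0.92, array([ 0.554, -0.224,  0.01 ]))]
flask_mouth [(0.77, array([ 0.499
[... 376 characters left out ...]
r [(0.8, array([0.652, 0.183, 0.008])), (0.46, array([ 0.482, -0.222,  0.057]))]
rod_tip [(0.8, array([ 0.524, -0.249,  0.013]))]
stand [(0.79, array([ 0.524, -0.244,  0.01 ])), (0.27, array([ 0.486, -0.224,  0.056]))]
flask_mouth [(0.71, array([ 0.482, -0.227,  0.055]))]
beaker_mid [(0.55, array([0.454, 0.131, 0.064]))]
funnel_mid [(0.65, array([ 0.526, -0.246,  0.011])), (0.64, array([0.436, 0.324, 0.024]))]
wrist {'vfov': 58.11579175216562, 'cx': 323.77546319055233, 'cy': 234.14682090866617, 'xyz': array([0.1763712 , 0.60584721, 0.37447874]), 'attitude': array([2.39520214, 1.56539728, 0.25232329])}
sleeve []
ring_center []
rod_tip []
stand []
flask_mouth []
beaker_mid []
funnel_mid []
1.2
```

View pics/scene0.png

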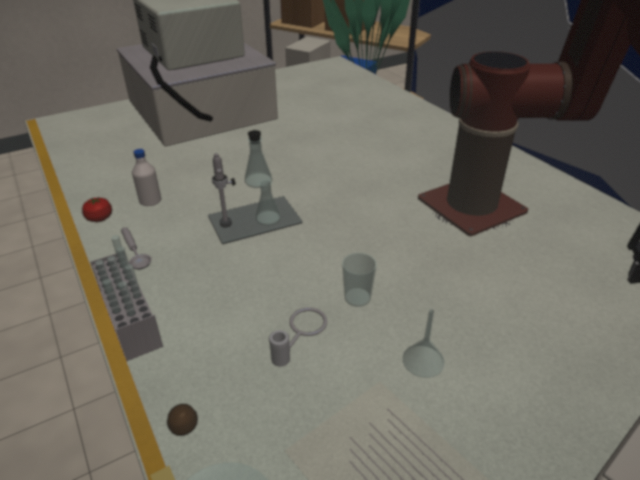

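View pics/side0.png

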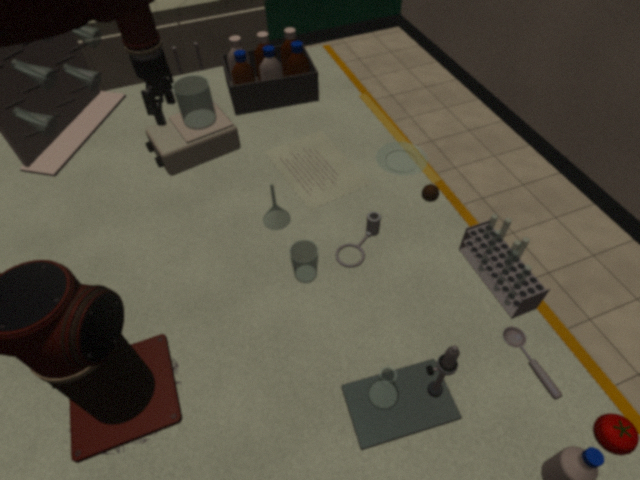

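```bash
python3 - <<'E'
import cv2
a=cv2.imread('pics/scene0.png');b=cv2.imread('pics/side0.png')
f=lambda im,x,y,w,h,s:cv2.resize(im[y:y+h,x:x+w],None,fx=s,fy=s,interpolation=cv2.INTER_CUBIC)
cv2.imwrite('pics/z1.png',cv2.hconcat([f(a,200,125,110,120,5)[:600,:400],f(a,260,290,80,100,5)[:500].copy() if 0 else f(a,255,290,80,120,5)]))
cv2.imwrite('pics/z2.png',cv2.hconcat([f(b,340,335,130,120,4)[:480,:],f(b,325,200,65,120,4)]))
E
```

```text
(no output)
```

View pics/z1.png

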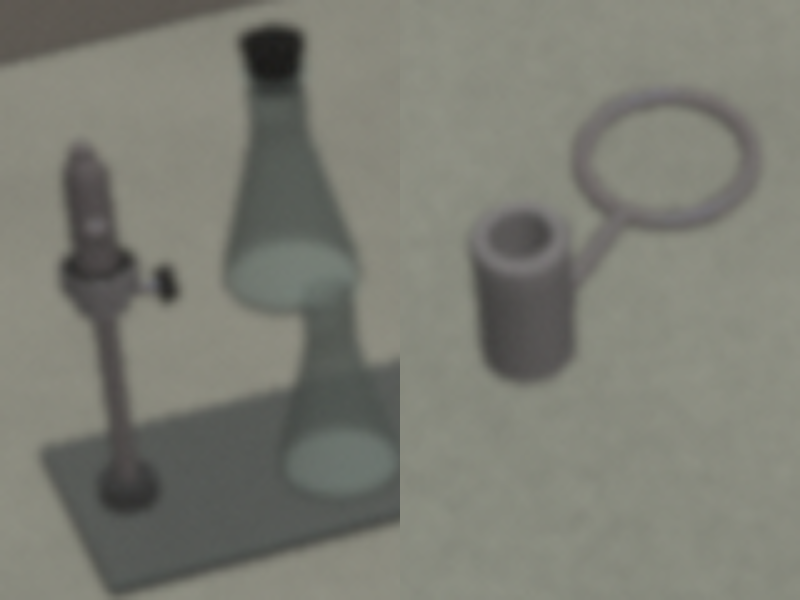

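View pics/z2.png

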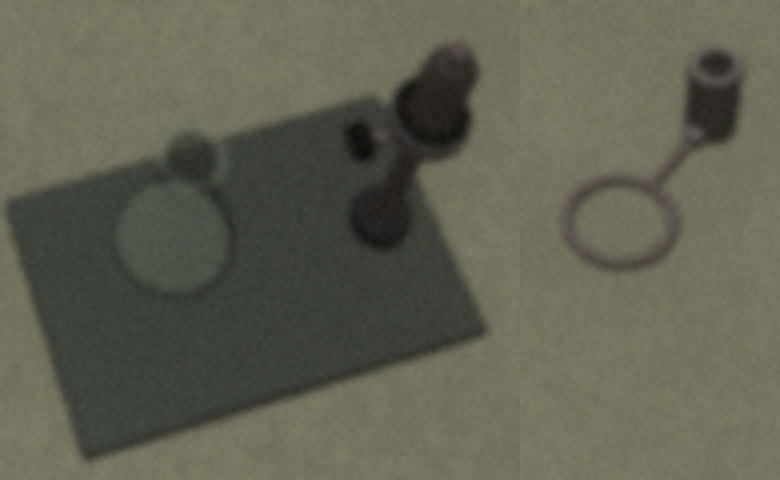

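```bash
python3 - <<'E'
from h import *
S,D=cam('scene'),cam('side')
def tri(a,b):
    A=[];B=[]
    for p,u in((S,a),(D,b)):
        o,d=ray(p,*u);d=d/np.linalg.norm(d);P=np.eye(3)-np.outer(d,d);A.append(P);B.append(P@o)
    return np.linalg.lstsq(np.vstack(A),np.hstack(B),rcond=None)[0].round(4)
for n,a,b,z in [('tip',(216.4,154.5),(455,346.5),.207),('sltop',(279,338),(373.75,216.75),.06),('ring',(308.4,321.4),(350.5,255.5),.004),('flask',(265.6,183),(389,374),.115),('rodbase',(225,222),(435,389),.012)]:
    print(n,onz(S,*a,z)[:2].round(4),onz(D,*b,z)[:2].round(4),tri(a,b))
# plate corners side crop
c=[(8,203),(377,95),(487,332),(88,458)]
print([onz(D,340+x/4,335+y/4,.01)[:2].round(4) for x,y in c])
print([onz(S,200+x/5,125+y/5,.01)[:2].round(4) for x,y in [(42,455),(112,590)]])
E
```

```text
tip [ 0.5958 -0.2286] [ 0.5945 -0.2382] [ 0.5947 -0.2365  0.2034]
sltop [0.6694 0.2071] [0.6665 0.198 ] [0.6682 0.2024 0.0548]
ring [0.5787 0.1514] [0.5792 0.1445] [0.5787 0.1477 0.0006]
flask [ 0.4938 -0.201 ] [ 0.4949 -0.2089] [ 0.4937 -0.2069  0.112 ]
rodbase [ 0.5932 -0.2424] [ 0.5961 -0.239 ] [ 0.5947 -0.2394  0.0145]
[array([ 0.4236, -0.1603]), array([ 0.6294, -0.1811]), array([ 0.6154, -0.3082]), array([ 0.41  , -0.2866])]
[array([ 0.6183, -0.2914]), array([ 0.6305, -0.1683])]
```

```bash
cat >> h.py <<'E'
def yaw(st):
    x=R.from_rotvec(st['ee_rot']).as_matrix()[:,0]; return np.degrees(np.arctan2(x[1],x[0]))
def delta(tgt,yw,st=None):
    st=st or manip.state(); M=R.from_rotvec(st['ee_rot']).as_matrix()
    d=M.T@(np.array(tgt)-st['position'])*1000
    dy=(yaw(st)-yw+180)%360-180
    return d.round(1),round(dy,2)
E
python3 - <<'E'
from h import *
print(delta([.668,.2025,.22],211.5)); p=cam('wrist'); print(rot(p)[:,2], yaw(manip.state()))
E
```

```text
(array([-530.7, -171.5,   11.3]), np.float64(-55.15))
[ 0.28872589 -0.12772396 -0.94885402] 156.3487534410872
```

Request:
{"fn": "apply_moves", "kwargs": {"deltas": [[-50,-16,1,-5],[-106,-34,2,-11],[-160,-52,3,-17],[-215,-70,4,-23],[-270,-87,6,-29],[-325,-105,7,-35],[-380,-123,8,-41],[-435,-141,9,-46],[-490,-159,10,-51],[-530.7,-171.5,11,-55]], "fingers": 1, "force": 100}}

```text
clock: 2.45
position: [0.6697, 0.2003, 0.2202]
ee_rot: [-0.85, 3.024, -0.0]
contact_force: [0.7, 0.6, 0.8]
grip_width: 0.0853
```

Request:
{"fn": "apply_moves", "kwargs": {"deltas": [[0,0,0,0],[0,0,0,0],[0,0,0,0]]}}

```text
clock: 2.82
position: [0.6672, 0.2038, 0.2204]
ee_rot: [0.851, -3.024, -0.0]
contact_force: [-0.4, -0.4, 0.3]
grip_width: 0.085
```

```bash
python3 - <<'E'
from h import *
st=manip.state();print(st['position'],yaw(st),st['clock'],st['contact_force'])
p=cam('wrist'); save('wrist','w1.png'); np.save('w1.npy',p,allow_pickle=True)
print(proj(p,[.668,.2025,.06]),proj(p,[.579,.148,.004]))
E
```

```text
[0.66718838 0.20377038 0.22044056] -148.58095875242097 2.825 [-0.43188878 -0.39583037  0.29478213]
(np.float64(321.00613148338323), np.float64(208.08446787928253)) (np.float64(320.9518305248033), np.float64(58.70581358890243))
```

View pics/w1.png

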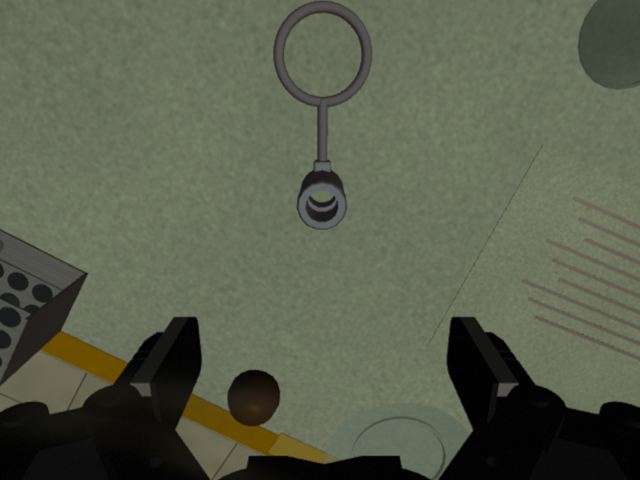

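```bash
python3 - <<'E'
from h import *
p=np.load('w1.npy',allow_pickle=True).item()
s=onz(p,322,205,.06);r=onz(p,323,53,.004);r2=onz(p,323,53,.006);print(s,r,np.linalg.norm((s-r)[:2]),np.degrees(np.arctan2(*(r-s)[1::-1])))
go=manip.grip_point_offset
for z in (.15,.047+go): print(delta([s[0],s[1],z],211.4))
E
```

```text
[0.66565246 0.20191635 0.06      ] [0.57469199 0.14722858 0.004     ] 0.10613463550102506 -148.98463709643465
(array([ 2.4, -0.8, 70.6]), np.float64(0.03))
(array([  2.4,  -0.8, 192.3]), np.float64(0.03))
```

Request:
{"fn": "apply_moves", "kwargs": {"deltas": [[2.4,-0.8,30,0.4],[2.4,-0.8,75,0.4],[2.4,-0.8,115,0.4],[2.4,-0.8,150,0.4],[2.4,-0.8,175,0.4],[2.4,-0.8,190,0.4],[2.4,-0.8,194,0.4],[2.4,-0.8,194,0.4],[2.4,-0.8,194,0.4]]}}

```text
clock: 4.0
position: [0.6675, 0.2008, 0.0279]
ee_rot: [-0.838, 3.025, -0.0]
contact_force: [0.7, 0.8, -0.0]
grip_width: 0.0854
```

```bash
python3 - <<'E'
from h import *
st=manip.state();print(st['position'],yaw(st),st['clock'],st['contact_force'])
save('wrist','w2.png')
E
```

```text
[0.6674886  0.20081467 0.02790752] -149.04810495776889 4.0 [ 0.7188476  0.8089122 -0.0408636]
```

View pics/w2.png

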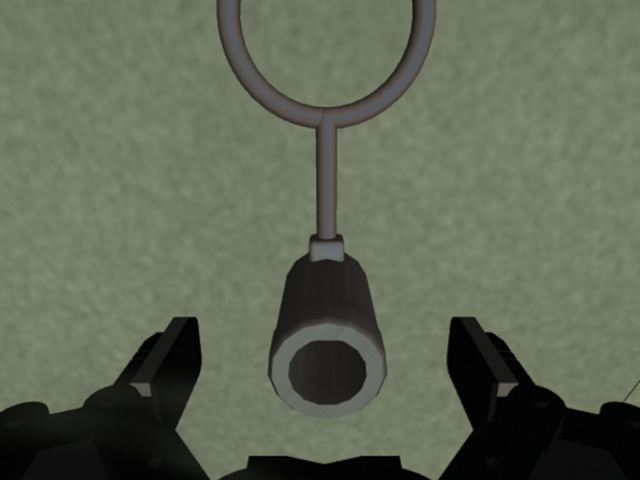

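```bash
python3 - <<'E'
from h import *
p=cam('wrist');s=onz(p,327,369,.06);print(s,delta([s[0],s[1],.026],211))
E
```

```text
[0.66563801 0.20146885 0.06      ] (array([1.2, 1.6, 1.8]), np.float64(-0.05))
```

Small correction, then close.

Request:
{"fn": "apply_moves", "kwargs": {"deltas": [[1.2,1.4,1.0,0],[1.2,1.4,1.0,0],[1.2,1.4,1.0,0],[1.2,1.4,1.0,0],[1.2,1.4,1.0,0],[1.2,1.4,1.0,0],[1.2,1.4,1.0,0],[1.2,1.4,1.0,0]], "fingers": 0, "force": 100}}

```text
clock: 5.05
position: [0.6651, 0.2012, 0.0257]
ee_rot: [-0.838, 3.027, -0.0]
contact_force: [0.8, 0.6, 4.0]
grip_width: 0.0344
```

```bash
python3 - <<'E'
from h import *
st=manip.state();print(st['position'],yaw(st),st['clock'],st['contact_force'],st['torque'],st['grip_width'])
p=cam('wrist');save('wrist','w3.png')
E
```

```text
[0.66507768 0.20123362 0.02574366] -149.05228425262456 5.05 [0.75825483 0.64281683 4.01789621] [0.13237949 0.02159705 0.04732076] 0.0343709603601798
```

View pics/w3.png

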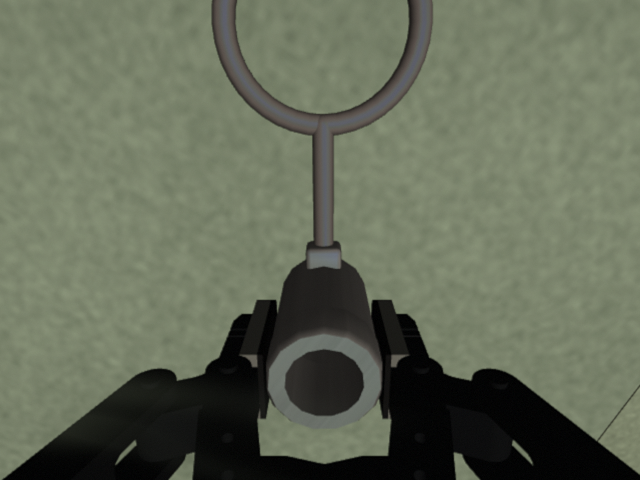

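Request:
{"fn": "apply_moves", "kwargs": {"deltas": [[0,0,-5,0],[0,0,-20,0],[0,0,-50,0],[0,0,-90,0],[0,0,-130,0],[0,0,-175,0],[0,0,-215,0],[0,0,-240,0],[0,0,-252,0],[0,0,-255,0]]}}

```text
clock: 6.35
position: [0.6646, 0.2011, 0.2807]
ee_rot: [-0.838, 3.027, -0.0]
contact_force: [-0.1, -0.0, -2.8]
grip_width: 0.0345
```

```bash
python3 - <<'E'
from h import *
st=manip.state();print(st['position'],yaw(st),st['clock'],st['contact_force'],st['torque'],st['grip_width'])
p=cam('wrist');save('wrist','w4.png')
u=np.radians(163.4);print(delta([.595+.1*np.sin(u),-.237-.1*np.cos(u),.28],163.4))
E
```

```text
[0.66461369 0.20113298 0.28074918] -149.05105462332605 6.35 [-0.10586753 -0.0246612  -2.83594205] [ 0.05051006 -0.08461383  0.03307791] 0.03447094820111322
(array([ 2.111e+02, -2.725e+02,  1.000e-01]), np.float64(47.55))
```

View pics/w4.png

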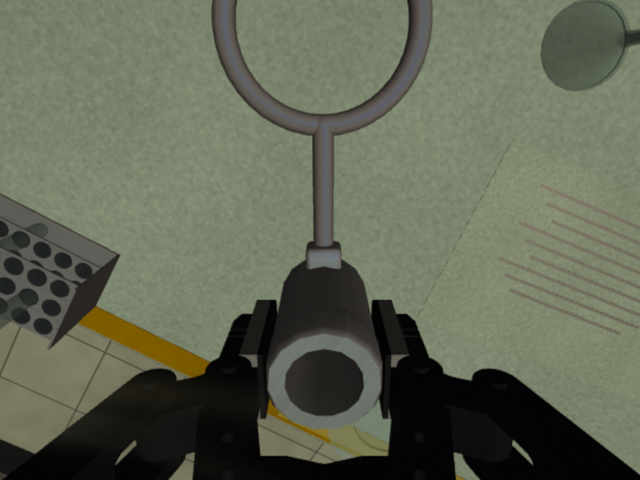

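Request:
{"fn": "apply_moves", "kwargs": {"deltas": [[10,-13,0,2],[30,-39,0,7],[55,-71,0,13],[82,-106,0,19],[110,-142,0,25],[138,-178,0,31],[165,-213,0,37],[188,-243,0,42],[204,-263,0,46],[211,-272.5,0,47.5]]}}

```text
clock: 7.65
position: [0.6225, -0.1432, 0.2788]
ee_rot: [-0.458, -3.106, -0.0]
contact_force: [0.3, -0.2, -1.3]
grip_width: 0.0347
```

Request:
{"fn": "apply_moves", "kwargs": {"deltas": [[0,0,0,0],[0,0,0,0],[0,0,0,0]]}}

```text
clock: 8.02
position: [0.624, -0.14, 0.2803]
ee_rot: [-0.449, -3.109, -0.0]
contact_force: [-0.5, -0.7, -1.9]
grip_width: 0.0346
```

```bash
python3 - <<'E'
from h import *
st=manip.state();print(st['position'],yaw(st),st['clock'],st['contact_force'],st['torque'],st['grip_width'])
p=cam('wrist');save('wrist','w5.png');np.save('w5.npy',p)
print(proj(p,[.595,-.237,.208]),proj(p,[.494,-.207,.115]))
E
```

```text
[ 0.62399382 -0.13996432  0.28027071] 163.55086813293957 8.025 [-0.45444475 -0.71389219 -1.94437385] [ 0.01731999 -0.07744444  0.03760464] 0.034622038116307284
(np.float64(132.65483798743165), np.float64(250.9628144350471)) (np.float64(169.83186952172576), np.float64(51.78641257902578))
```

View pics/w5.png

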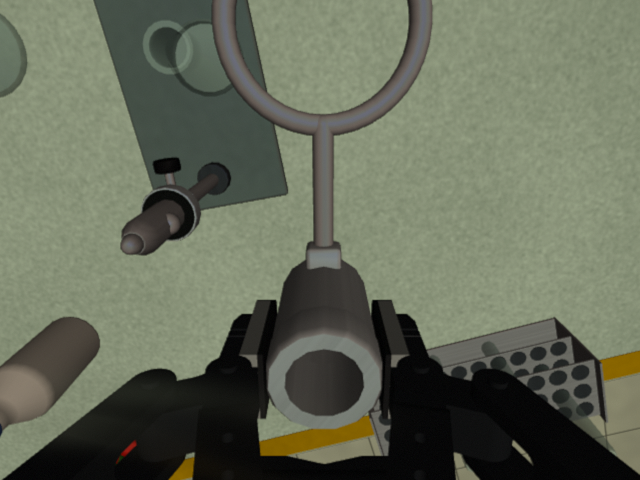

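```bash
python3 - <<'E'
import cv2
a=cv2.imread('pics/w5.png')
cv2.imwrite('pics/z5.png',cv2.resize(a[0:280,100:300],None,fx=2.14,fy=2.14,interpolation=cv2.INTER_CUBIC))
cv2.imwrite('pics/z5b.png',cv2.resize(a[150:270,110:240],None,fx=5,fy=5,interpolation=cv2.INTER_CUBIC))
E
```

```text
(no output)
```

View pics/z5.png

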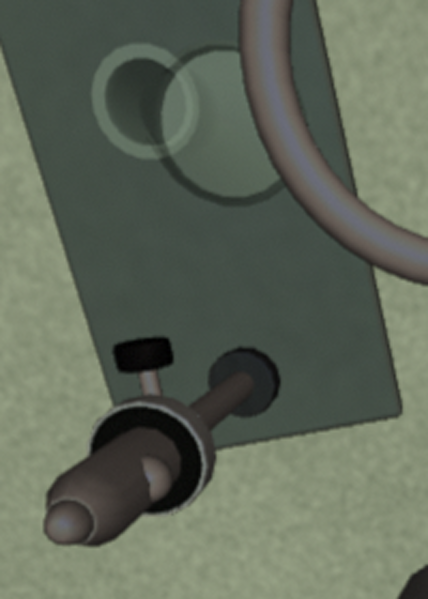

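View pics/z5b.png

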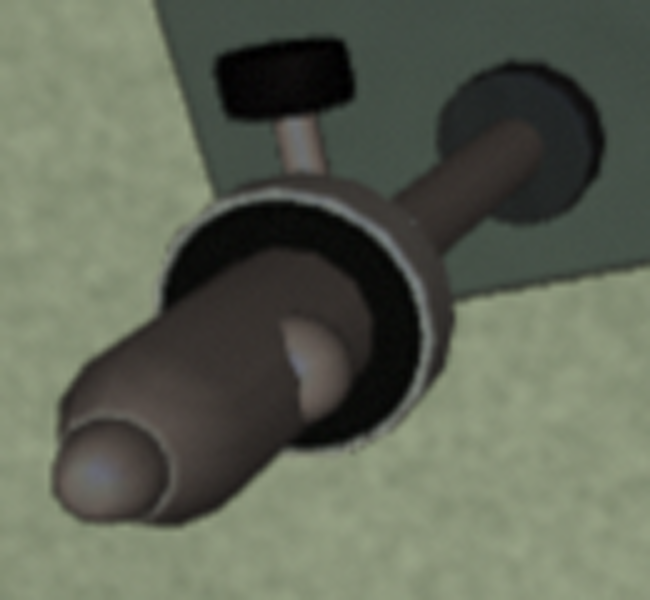

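```bash
python3 - <<'E'
from h import *
p=np.load('w5.npy',allow_pickle=True).item()
st=manip.state(); zf=st['position'][2]-.0257
t=onz(p,132.4,244,.202);f=onz(p,167.8,47.2,.115);b=onz(p,214.4,178.6,.013)
s=onz(p,325,382,zf+.06);bar=onz(p,322.5,118,zf+.004)
print('tip',t,'flask',f,'base',b,'sleeve',s,'tcp',st['position'],'bar@ring',bar)
print('sleeve-tcp',s-st['position'],'bar dist',np.linalg.norm((bar-s)[:2]),'yaw',np.degrees(np.arctan2(*(bar-s)[1::-1])))
print('flask dist',np.linalg.norm((f-t)[:2]),np.degrees(np.arctan2(*(f-t)[1::-1])))
# seat: flange
E
```

```text
tip [ 0.59259924 -0.23880704  0.202     ] flask [ 0.49103532 -0.2071907   0.115     ] base [ 0.59324254 -0.24002607  0.013     ] sleeve [ 0.62568491 -0.13943851  0.31462154] tcp [ 0.6240302  -0.14002323  0.28032154] bar@ring [ 0.55521069 -0.11951634  0.25862154]
sleeve-tcp [0.00165472 0.00058472 0.0343    ] bar dist 0.0732359845589746 yaw 164.2150716729143
flask dist 0.10637116134050961 162.70889635184776
```

```bash
python3 - <<'E'
from h import *
print(delta([.5912,-.2398,.28],162.3))
E
```

```text
(array([   3.2, -105. ,    0.3]), np.float64(1.24))
```

Request:
{"fn": "apply_moves", "kwargs": {"deltas": [[0.5,-10,0,0.2],[1,-30,0,0.4],[1.5,-55,0,0.8],[2.5,-80,0,1],[3.2,-97,0,1.2],[3.2,-105,0,1.2],[3.2,-105,0,1.2],[3.2,-105,0,1.2],[3.2,-105,0,1.2],[3.2,-105,0,1.2]]}}

```text
clock: 9.32
position: [0.5911, -0.2402, 0.2803]
ee_rot: [0.483, 3.104, 0.0]
contact_force: [-0.1, 0.1, -1.6]
grip_width: 0.0344
```

```bash
python3 - <<'E'
from h import *
st=manip.state();print(st['position'],yaw(st),st['clock'],st['contact_force'],st['torque'],st['grip_width'])
f=lambda im,x,y,w,h,s:cv2.resize(im[y:y+h,x:x+w],None,fx=s,fy=s,interpolation=cv2.INTER_CUBIC)
a=save('scene','s6.png');b=save('side','d6.png');save('wrist','w6.png')
S,D=cam('scene'),cam('side');print(proj(S,[.593,-.239,.208]),proj(D,[.593,-.239,.208]))
cv2.imwrite('pics/z6.png',cv2.hconcat([f(a,160,90,130,150,4),f(b,380,250,70,150,4) if 0 else f(b,370,250,100,150,4)[:, :400]])[:,:,::-1])
E
```

```text
[ 0.59108346 -0.24023664  0.28031591] 162.29813645875993 9.325 [-0.14053176  0.12159767 -1.64747356] [-0.06777892 -0.0069318  -0.00925945] 0.034380488978197836
(np.float64(215.79064070260017), np.float64(151.926454581067)) (np.float64(454.60837601873794), np.float64(346.9663765556759))
```

View pics/z6.png

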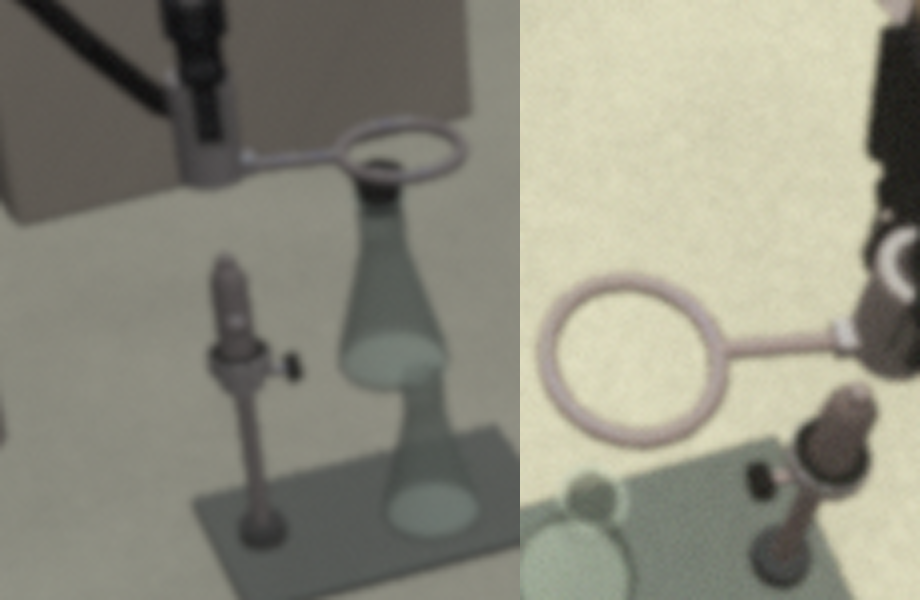

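View pics/w6.png

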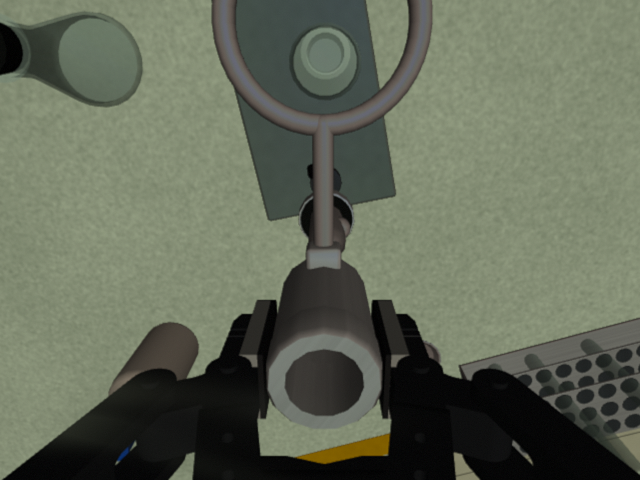

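```bash
python3 - <<'E'
from h import *
S,D=cam('scene'),cam('side')
a=cv2.imread('pics/s6.png');b=cv2.imread('pics/d6.png')
def crop(im,p,x,y,w_,h_,s):
    o=cv2.resize(im[y:y+h_,x:x+w_],None,fx=s,fy=s,interpolation=cv2.INTER_CUBIC)
    o=cv2.convertScaleAbs(o,alpha=1.5)
    def circ(X,r,z,c):
        pts=np.array([proj(p,[X[0]+r*np.cos(t),X[1]+r*np.sin(t),z]) for t in np.linspace(0,6.3,40)])
        cv2.polylines(o,[np.round(((pts-[x,y]+.5)*s)).astype(int)],True,c,1)
    t=manip.state()['position']
    circ(t,.018,.2546,(0,0,255));circ(t,.018,.3146,(0,0,255))
    r=[.593,-.2392]
    circ(r,.006,.202,(0,255,0));circ(r,.011,.188,(0,255,0));circ(r,.019,.02,(255,255,0)); circ(r,.019,.142,(255,0,0))
    return o
cv2.imwrite('pics/z7.png',cv2.hconcat([crop(a,S,190,100,60,130,4.6),crop(b,D,425,295,80,130,4.6)]))
E
```

```text
(no output)
```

View pics/z7.png

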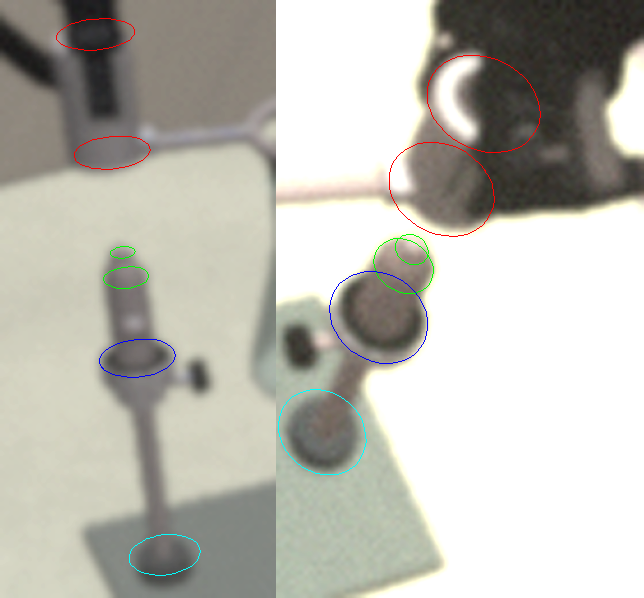

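Request:
{"fn": "apply_moves", "kwargs": {"deltas": [[0,0,8,0],[0,0.5,20,0],[0,0.5,32,0],[0,0.5,42,0],[0,0.5,50,0],[0,0.5,54,0],[0,0.5,54,0],[0,0.5,54,0]]}}

```text
clock: 10.48
position: [0.5913, -0.2405, 0.2269]
ee_rot: [0.485, 3.103, -0.001]
contact_force: [0.4, 0.2, -2.2]
grip_width: 0.0346
```

```bash
python3 - <<'E'
from h import *
st=manip.state();print(st['position'],yaw(st),st['clock'],st['contact_force'],st['torque'],st['grip_width'])
S,D=cam('scene'),cam('side')
a=save('scene','s8.png')[:,:,::-1];b=save('side','d8.png')[:,:,::-1];save('wrist','w8.png')
f=lambda im,x,y,w,h,s:cv2.convertScaleAbs(cv2.resize(im[y:y+h,x:x+w],None,fx=s,fy=s,interpolation=cv2.INTER_CUBIC),alpha=1.5)
cv2.imwrite('pics/z8.png',cv2.hconcat([f(a,190,100,70,100,5.5),f(b,425,295,70,100,5.5)]))
E
```

```text
[ 0.59129457 -0.24048732  0.22689207] 162.2490063468965 10.475 [ 0.36859329  0.24162664 -2.15662571] [-0.03529952 -0.13423839 -0.01440245] 0.03461392181547981
```

View pics/z8.png

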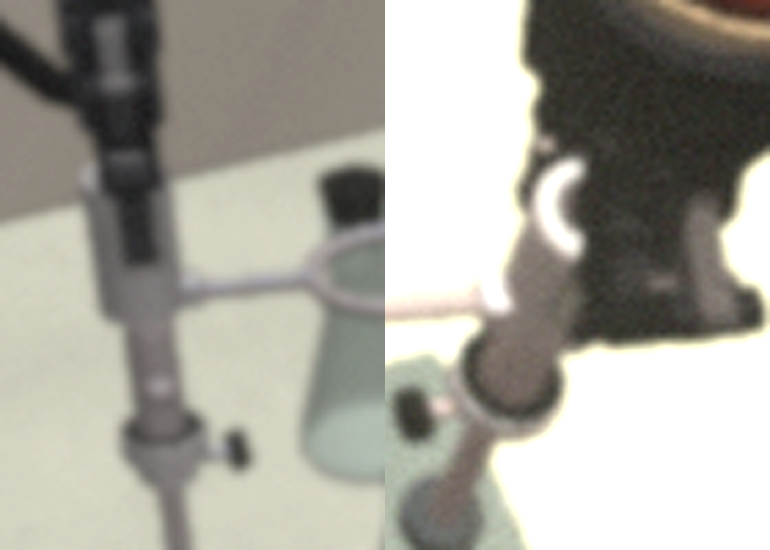

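View pics/w8.png

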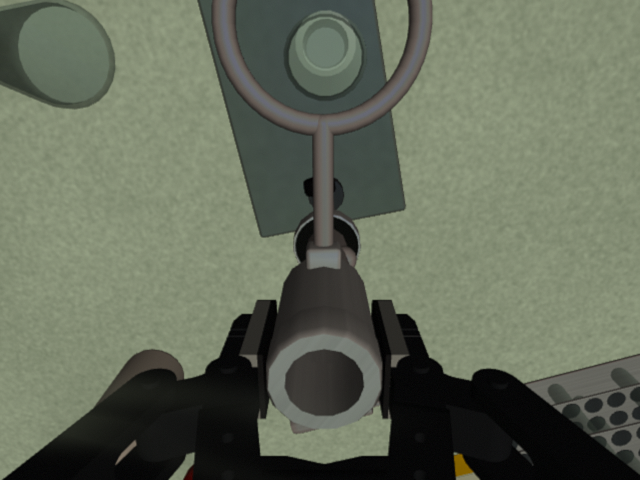

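Request:
{"fn": "apply_moves", "kwargs": {"deltas": [[0,0,2,0],[0,0,4,0],[0,0,6,0],[0,0,6,0]]}}

```text
clock: 11.12
position: [0.5908, -0.2402, 0.2199]
ee_rot: [-0.485, -3.103, -0.0]
contact_force: [-0.0, 0.6, -1.6]
grip_width: 0.0347
```

Request:
{"fn": "apply_moves", "kwargs": {"deltas": [[0,0,2,0],[0,0,4,0],[0,0,4,0]]}}

```text
clock: 11.5
position: [0.5909, -0.24, 0.216]
ee_rot: [-0.484, -3.104, -0.001]
contact_force: [-0.8, 0.7, -2.4]
grip_width: 0.0344
```

```bash
python3 - <<'E'
from h import *
print(rot(cam('scene'))[:,0],rot(cam('side'))[:,0])
E
```

```text
[-0.86170842  0.50735279 -0.00719314] [ 0.92726023 -0.37424085 -0.01149973]
```

Request:
{"fn": "apply_moves", "kwargs": {"deltas": [[0,0,1,0],[0,0,2,0],[0,0,2,0]]}}

```text
clock: 11.88
position: [0.591, -0.24, 0.2141]
ee_rot: [-0.484, -3.104, -0.001]
contact_force: [1.1, 2.2, -2.5]
grip_width: 0.0346
```

Request:
{"fn": "apply_moves", "kwargs": {"deltas": [[0,0,1,0],[0,0,2,0],[0,0,2,0]]}}

```text
clock: 12.25
position: [0.5909, -0.24, 0.2121]
ee_rot: [-0.484, -3.104, -0.001]
contact_force: [-1.0, 3.3, -1.1]
grip_width: 0.0344
```

Request:
{"fn": "apply_moves", "kwargs": {"deltas": [[0,0,1,0],[0,0,2,0],[0,0,2,0]]}}

```text
clock: 12.62
position: [0.591, -0.24, 0.2101]
ee_rot: [-0.485, -3.104, -0.001]
contact_force: [-0.6, 4.5, -1.2]
grip_width: 0.0344
```

Request:
{"fn": "apply_moves", "kwargs": {"deltas": [[0.3,0.9,0,0],[0.3,0.9,1,0],[0.3,0.9,1,0]]}}

```text
clock: 13.0
position: [0.591, -0.2398, 0.2092]
ee_rot: [0.485, 3.104, -0.001]
contact_force: [-1.7, 0.3, -2.5]
grip_width: 0.0345
```

Request:
{"fn": "apply_moves", "kwargs": {"deltas": [[0,0,1,0],[0,0,2,0],[0,0,2,0]]}}

```text
clock: 13.38
position: [0.591, -0.2397, 0.2071]
ee_rot: [0.485, 3.104, -0.001]
contact_force: [-0.2, -0.5, -2.8]
grip_width: 0.0347
```

Request:
{"fn": "apply_moves", "kwargs": {"deltas": [[0,0,1,0],[0,0,2,0],[0,0,3,0],[0,0,4,0],[0,0,4,0]]}}

```text
clock: 14.0
position: [0.5909, -0.2394, 0.2031]
ee_rot: [-0.485, -3.104, -0.0]
contact_force: [0.5, 0.6, -2.6]
grip_width: 0.0347
```

Request:
{"fn": "apply_moves", "kwargs": {"deltas": [[0,0,1,0],[0,0,2,0],[0,0,3,0],[0,0,4,0],[0,0,4,0]]}}

```text
clock: 14.62
position: [0.5909, -0.2394, 0.1992]
ee_rot: [-0.485, -3.104, -0.0]
contact_force: [0.0, -0.9, -2.9]
grip_width: 0.0347
```

Request:
{"fn": "apply_moves", "kwargs": {"deltas": [[0,0,1,0],[0,0,2,0],[0,0,2,0]]}}

```text
clock: 15.0
position: [0.5912, -0.2392, 0.1975]
ee_rot: [0.485, 3.104, 0.0]
contact_force: [0.3, 1.0, -1.1]
grip_width: 0.0344
```

Request:
{"fn": "apply_moves", "kwargs": {"deltas": [[0,0,1,0],[0,0,2,0],[0,0,2,0]]}}

```text
clock: 15.38
position: [0.5917, -0.2387, 0.196]
ee_rot: [0.484, 3.103, 0.001]
contact_force: [2.2, 4.3, 4.2]
grip_width: 0.0346
```

Request:
{"fn": "apply_moves", "kwargs": {"deltas": [[0,0,1,0],[0,0,2,0],[0,0,2,0]]}}

```text
clock: 15.75
position: [0.5918, -0.2383, 0.1949]
ee_rot: [0.484, 3.102, 0.002]
contact_force: [-0.6, 7.3, 7.9]
grip_width: 0.0345
```

Request:
{"fn": "apply_moves", "kwargs": {"deltas": [[0,0,1,0],[0,0,2,0],[0,0,2,0]]}}

```text
clock: 16.12
position: [0.5917, -0.2379, 0.1938]
ee_rot: [0.484, 3.103, 0.003]
contact_force: [-2.6, 9.3, 14.0]
grip_width: 0.0349
```

Request:
{"fn": "apply_moves", "kwargs": {"deltas": [[0.2,0.8,0,0],[0.2,0.8,0,0],[0.2,0.8,0,0]]}}

```text
clock: 16.5
position: [0.5917, -0.2378, 0.1937]
ee_rot: [0.484, 3.102, 0.001]
contact_force: [-3.0, 7.3, 12.4]
grip_width: 0.0351
```

```bash
python3 - <<'E'
from h import *
st=manip.state();print(st['position'],yaw(st),st['clock'],st['contact_force'],st['torque'],st['grip_width'])
save('wrist','w9.png')
E
```

```text
[ 0.59165767 -0.23779017  0.19373504] 162.27583300896558 16.5 [-2.983721    7.3449138  12.42745655] [1.56771952 0.40257053 0.01971773] 0.03514903059669716
```

View pics/w9.png

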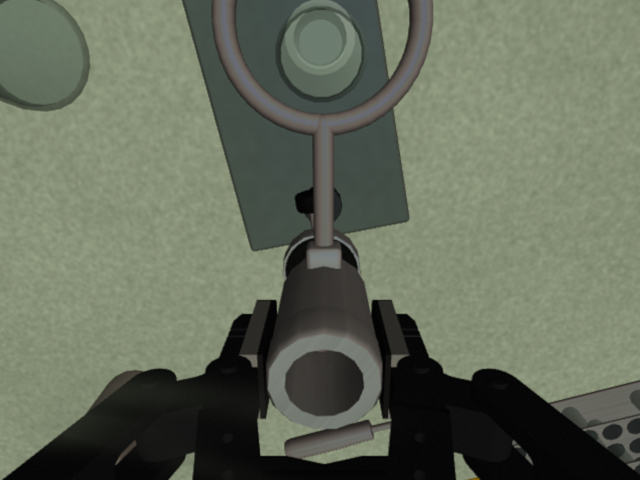

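Request:
{"fn": "apply_moves", "kwargs": {"deltas": [[0,0,1,-0.4],[0,0,1,-0.8],[0,0,1,-0.8]]}}

```text
clock: 16.92
position: [0.5916, -0.2378, 0.193]
ee_rot: [0.462, 3.106, 0.001]
contact_force: [-2.9, 7.5, 12.3]
grip_width: 0.0344
```

Request:
{"fn": "apply_moves", "kwargs": {"deltas": [[0,0,1,0],[0,0,1,0]]}}

```text
clock: 17.18
position: [0.5915, -0.2377, 0.1913]
ee_rot: [0.462, 3.106, 0.002]
contact_force: [-2.1, 7.2, 8.7]
grip_width: 0.0347
```

Request:
{"fn": "apply_moves", "kwargs": {"deltas": [[0,0,1,0],[0,0,1,0]]}}

```text
clock: 17.42
position: [0.5915, -0.2377, 0.1901]
ee_rot: [0.462, 3.106, 0.002]
contact_force: [-1.7, 7.6, 10.4]
grip_width: 0.0345
```

Request:
{"fn": "apply_moves", "kwargs": {"deltas": [[0.2,0.8,1,0],[0.2,0.8,1,0]]}}

```text
clock: 17.68
position: [0.5915, -0.2376, 0.1892]
ee_rot: [0.463, 3.106, -0.0]
contact_force: [-1.4, 4.2, 10.0]
grip_width: 0.0345
```

Request:
{"fn": "apply_moves", "kwargs": {"deltas": [[0,0,1,0],[0,0,2,0]]}}

```text
clock: 17.92
position: [0.5915, -0.2376, 0.1875]
ee_rot: [0.463, 3.106, -0.0]
contact_force: [-2.3, 5.6, 12.2]
grip_width: 0.0352
```

Request:
{"fn": "apply_moves", "kwargs": {"deltas": [[0,0,1,0],[0,0,2,0]]}}

```text
clock: 18.18
position: [0.5915, -0.2376, 0.1855]
ee_rot: [0.462, 3.106, -0.0]
contact_force: [-3.7, 5.6, 12.6]
grip_width: 0.0342
```

Request:
{"fn": "apply_moves", "kwargs": {"deltas": [[0,0,1,0],[0,0,2,0]]}}

```text
clock: 18.42
position: [0.5915, -0.2376, 0.1834]
ee_rot: [0.462, 3.106, -0.0]
contact_force: [-2.3, 5.8, 11.5]
grip_width: 0.0349
```

Request:
{"fn": "apply_moves", "kwargs": {"deltas": [[0,0,1,0],[0,0,2,0]]}}

```text
clock: 18.68
position: [0.5915, -0.2376, 0.1815]
ee_rot: [0.462, 3.106, -0.001]
contact_force: [-2.6, 5.2, 12.2]
grip_width: 0.0346
```

Request:
{"fn": "apply_moves", "kwargs": {"deltas": [[0,0,1,0],[0,0,2,0]]}}

```text
clock: 18.92
position: [0.5915, -0.2377, 0.1794]
ee_rot: [0.463, 3.106, -0.001]
contact_force: [-2.7, 6.0, 12.3]
grip_width: 0.0347
```

```bash
python3 - <<'E'
from h import *
save('wrist','w10.png');b=save('side','d10.png');a=save('scene','s10.png')
f=lambda im,x,y,w,h,s:cv2.convertScaleAbs(cv2.resize(im[y:y+h,x:x+w,::-1],None,fx=s,fy=s,interpolation=cv2.INTER_CUBIC),alpha=1.5)
cv2.imwrite('pics/z10.png',cv2.hconcat([f(a,190,100,70,100,5.5),f(b,425,295,70,100,5.5)]))
E
```

```text
(no output)
```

View pics/w10.png

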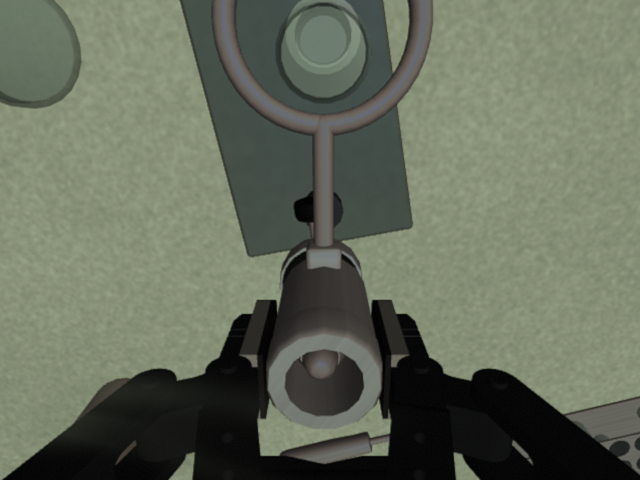

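View pics/z10.png

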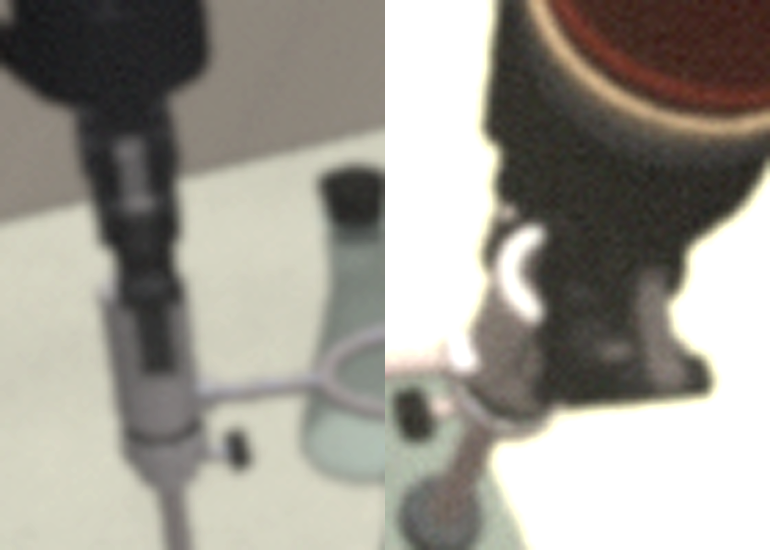

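Request:
{"fn": "apply_moves", "kwargs": {"deltas": [[0,0,1,0],[0,0,1.5,0]]}}

```text
clock: 19.32
position: [0.5915, -0.2377, 0.1779]
ee_rot: [0.463, 3.106, -0.001]
contact_force: [-3.6, 6.4, 12.4]
grip_width: 0.0345
```

Request:
{"fn": "apply_moves", "kwargs": {"deltas": [[0,0,1,0],[0,0,1.5,0]]}}

```text
clock: 19.58
position: [0.5915, -0.2377, 0.1763]
ee_rot: [0.463, 3.106, -0.001]
contact_force: [-2.2, 4.5, 11.9]
grip_width: 0.0345
```

Request:
{"fn": "apply_moves", "kwargs": {"deltas": [[0,0,1,0],[0,0,1,0]]}}

```text
clock: 19.82
position: [0.5907, -0.2375, 0.1721]
ee_rot: [-0.463, -3.106, -0.0]
contact_force: [2.3, 1.5, -6.2]
grip_width: 0.0347
```

Request:
{"fn": "apply_moves", "kwargs": {"deltas": [[0,0,1,0],[0,0,1,0]]}}

```text
clock: 20.08
position: [0.5904, -0.2376, 0.171]
ee_rot: [-0.463, -3.105, -0.001]
contact_force: [0.8, 2.9, -6.2]
grip_width: 0.0347
```

Request:
{"fn": "apply_moves", "kwargs": {"deltas": [[0,0,0.7,0],[0,0,1,0]]}}

```text
clock: 20.32
position: [0.5908, -0.2377, 0.1709]
ee_rot: [-0.463, -3.106, -0.0]
contact_force: [0.2, 1.8, -3.4]
grip_width: 0.0342
```

Request:
{"fn": "apply_moves", "kwargs": {"deltas": [[0,0,0.7,0],[0,0,1,0]]}}

```text
clock: 20.58
position: [0.5913, -0.2379, 0.1706]
ee_rot: [0.463, 3.107, -0.001]
contact_force: [0.5, 1.3, -1.8]
grip_width: 0.0346
```

Request:
{"fn": "apply_moves", "kwargs": {"deltas": [[0,0,0.7,0],[0,0,1,0]]}}

```text
clock: 20.82
position: [0.5914, -0.238, 0.1704]
ee_rot: [0.463, 3.106, -0.001]
contact_force: [-1.9, 2.0, 3.4]
grip_width: 0.0346
```

Request:
{"fn": "apply_moves", "kwargs": {"deltas": [[0,0,0.7,0],[0,0,1.2,0],[0,0,1.2,0]]}}

```text
clock: 21.2
position: [0.5915, -0.238, 0.1704]
ee_rot: [0.463, 3.106, -0.001]
contact_force: [-4.5, 2.7, 8.5]
grip_width: 0.0347
```

Request:
{"fn": "apply_moves", "kwargs": {"deltas": [[0,0,0.7,0],[0,0,1,0],[0,0,1,0]]}}

```text
clock: 21.58
position: [0.5915, -0.2381, 0.1703]
ee_rot: [0.463, 3.106, -0.001]
contact_force: [-6.1, 4.7, 13.2]
grip_width: 0.0347
```

```bash
python3 - <<'E'
from h import *
st=manip.state();print(st['position'],yaw(st),st['contact_force'],st['torque'])
save('wrist','w11.png');b=save('side','d11.png');a=save('scene','s11.png')
f=lambda im,x,y,w,h,s:cv2.convertScaleAbs(cv2.resize(im[y:y+h,x:x+w,::-1],None,fx=s,fy=s,interpolation=cv2.INTER_CUBIC),alpha=1.5)
cv2.imwrite('pics/z11.png',cv2.hconcat([f(a,200,130,80,100,5.5)[:,:440],f(b,370,310,90,120,4.5833)[:550,:360]]))
E
```

```text
[ 0.59151226 -0.23805486  0.17030359] 163.05137982057872 [-6.10954196  4.66839407 13.23447925] [0.88575164 1.16525569 0.05357124]
```

View pics/w11.png

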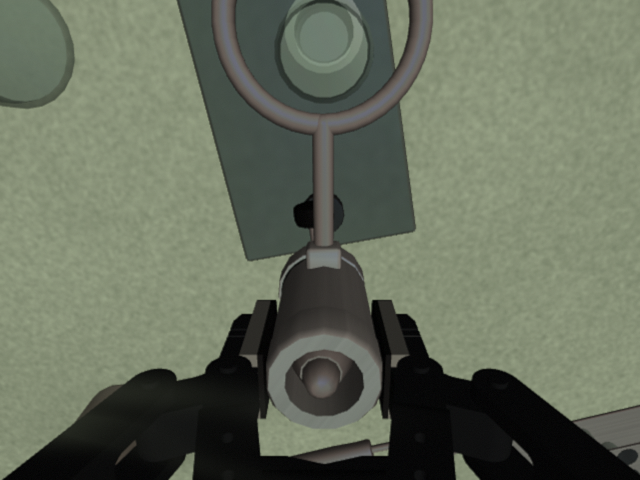

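View pics/z11.png

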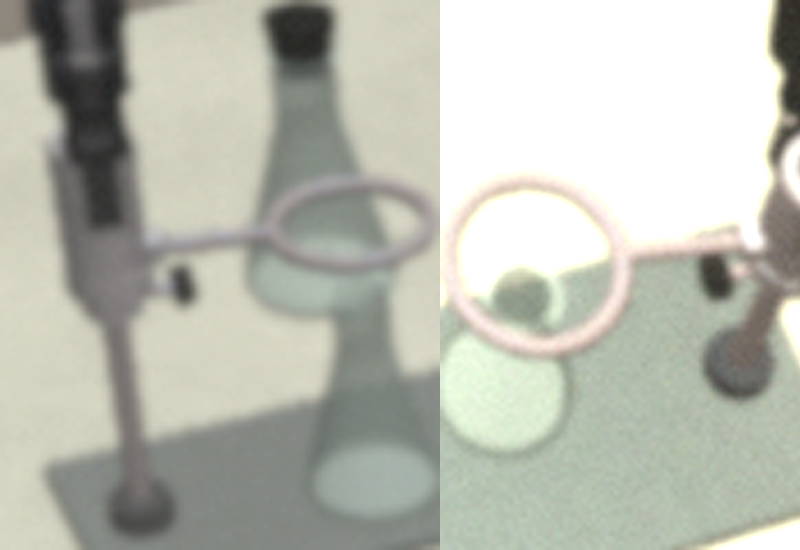

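```bash
python3 - <<'E'
from h import *
S,D,W=cam('scene'),cam('side'),cam('wrist')
print('ring',onz(S,263.6,170.7,.149),onz(D,391.8,367.8,.149))
print('flask',onz(S,265.6,183,.115),onz(D,388.6,374.3,.115))
a=cv2.imread('pics/w11.png');cv2.imwrite('pics/z12.png',cv2.resize(a[0:140,200:450],None,fx=3.2,fy=3.2,interpolation=cv2.INTER_CUBIC))
E
```

```text
ring [ 0.49612365 -0.20165079  0.149     ] [ 0.49519292 -0.21167436  0.149     ]
flask [ 0.49378769 -0.20097967  0.115     ] [ 0.49397142 -0.20911286  0.115     ]
```

View pics/z12.png

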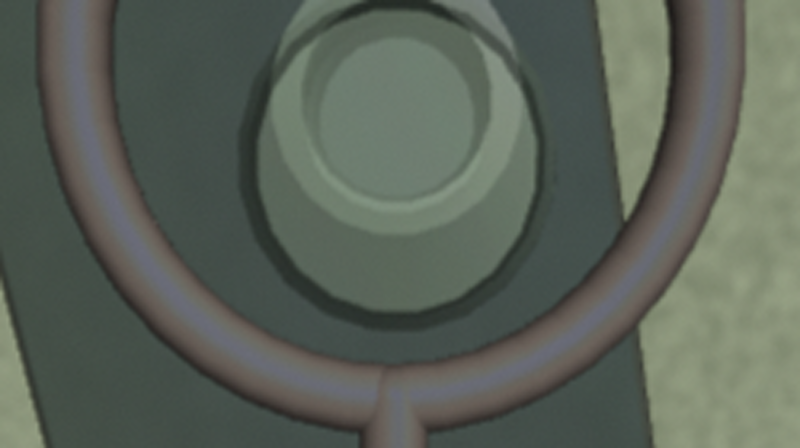

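Request:
{"fn": "apply_moves", "kwargs": {"deltas": [[0.4,0.1,-0.8,0.2],[0.7,0.2,-1.6,0.5],[0.7,0.2,-2.2,0.5],[0.7,0.2,-2.2,0.5]]}}

```text
clock: 22.22
position: [0.5913, -0.238, 0.1704]
ee_rot: [0.476, 3.103, -0.002]
contact_force: [0.7, 0.2, 6.1]
grip_width: 0.035
```

Request:
{"fn": "apply_moves", "kwargs": {"deltas": [[0,0,-0.8,0],[0,0,-0.8,0]]}}

```text
clock: 22.48
position: [0.5911, -0.2379, 0.1704]
ee_rot: [0.477, 3.103, -0.001]
contact_force: [3.7, -1.1, 3.0]
grip_width: 0.0345
```

Request:
{"fn": "apply_moves", "kwargs": {"deltas": [[0,0,0,0],[0,0,0,0],[0,0,0,0],[0,0,0,0],[0,0,0,0],[0,0,0,0]], "fingers": 0.75}}

```text
clock: 23.22
position: [0.5905, -0.2373, 0.1701]
ee_rot: [-0.477, -3.105, 0.0]
contact_force: [0.9, 0.1, 0.0]
grip_width: 0.0639
```

```bash
python3 - <<'E'
from h import *
st=manip.state();print(st['position'],yaw(st),st['contact_force'],st['torque'],st['clock'])
save('wrist','w13.png')
E
```

```text
[ 0.59048061 -0.23733594  0.17012341] 162.5489195281468 [0.94380199 0.05680944 0.02948679] [ 0.00471623  0.04821809 -0.01227027] 23.225
```

View pics/w13.png

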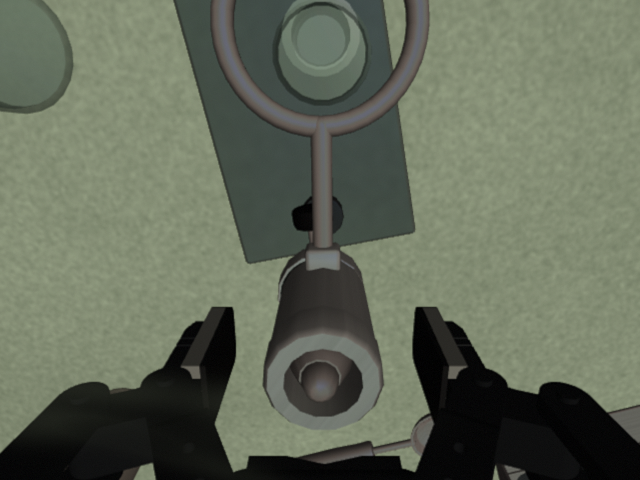

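Released cleanly: the ring is centred on the flask mouth at about (321,33). Retreating straight up.

Request:
{"fn": "apply_moves", "kwargs": {"deltas": [[0,0,-4,0],[0,0,-15,0],[0,0,-35,0],[0,0,-60,0],[0,0,-90,0],[0,0,-115,0],[0,0,-130,0],[0,0,-135,0],[0,0,-135,0]]}}

```text
clock: 24.4
position: [0.5904, -0.2373, 0.3049]
ee_rot: [-0.477, -3.105, -0.0]
contact_force: [-0.2, -0.2, -0.6]
grip_width: 0.0639
```

```bash
python3 - <<'E'
from h import *
st=manip.state();print(st['position'],st['contact_force'],st['clock'])
save('wrist','w14.png');b=save('side','d14.png');a=save('scene','s14.png')
cv2.imwrite('pics/z14.png',cv2.hconcat([cv2.resize(x[:,:,::-1],(400,300)) for x in(a,b)]))
f=lambda im,x,y,w,h,s:cv2.convertScaleAbs(cv2.resize(im[y:y+h,x:x+w,::-1],None,fx=s,fy=s,interpolation=cv2.INTER_CUBIC),alpha=1.5)
cv2.imwrite('pics/z15.png',cv2.hconcat([f(a,200,130,80,110,5),f(b,370,310,80,110,5)]))
E
```

```text
[ 0.59038422 -0.23727052  0.30487403] [-0.18502789 -0.22206177 -0.56549783] 24.4
```

View pics/w14.png

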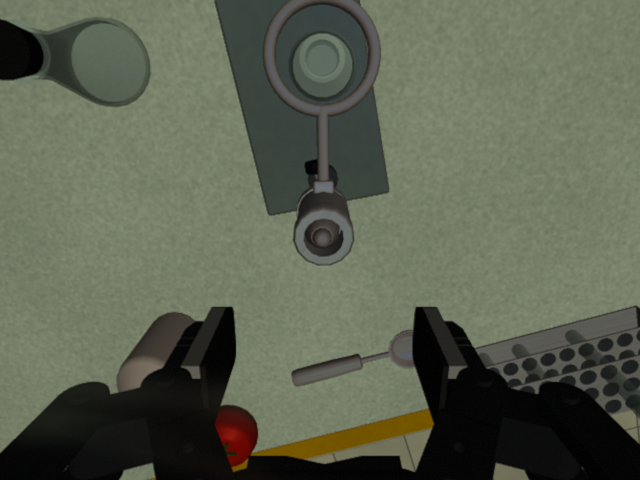

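View pics/z14.png

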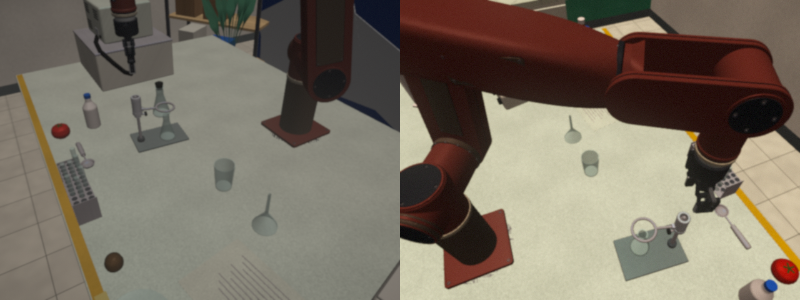

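View pics/z15.png

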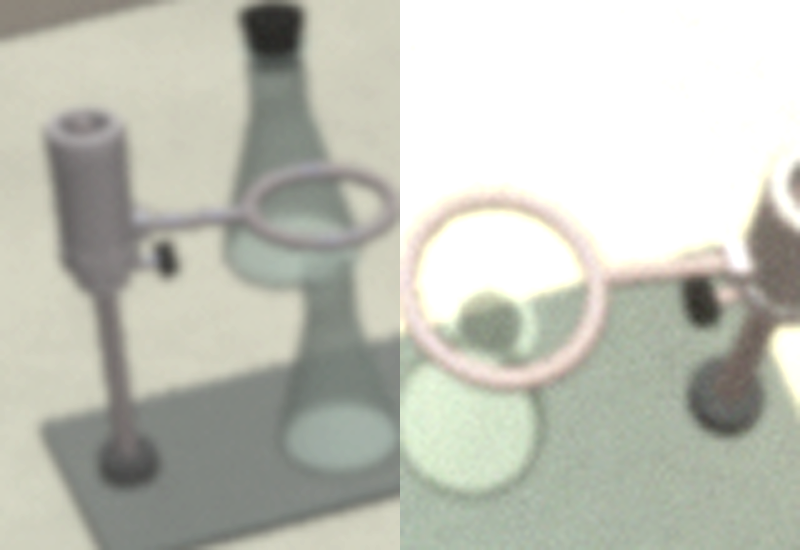

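```bash
python3 -c "
from bench import ticket
print(ticket.finish_job())"
```

```text
the job is handed in; nothing more can be done
None
```

The funnel ring is on the stand, clicked past the ball and resting on the stop collar, with the ring over the flask mouth. I handed the job in at about 24.5 s of the 64 s allowed.

- **Click:** The push settled at about 12 N along the ball, with the highest reading 14 N. It then dropped to −6 N as the ball drew the sleeve down.
- **Seat:** Downward travel stopped with the foot at about z = 0.145 m, 63 mm below the rod tip and inside the stated 58–82 mm. I pressed to 13 N on the collar, eased off to about 3 N, then opened the fingers and backed straight up.
- **Last pictures:** No gap shows between sleeve and collar. From the wrist camera the ring and flask mouth line up sideways at column 322. The flask, beaker and glass funnel are still standing, apparently where they were. The gripper is clear and reads about 0 N.
- **Disagreement:** With the sleeve on the seat, before a last 0.5° turn, the scene and side cameras put the ring up to about 2.5 mm off the mouth in x or y; the wrist camera put it within 1 mm sideways. I made that turn to reduce the sideways error, and afterwards rechecked the centring only in the wrist view.

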